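# Seat the feeder's pusher pin against the end stop of its V-block

## Task

Take the steel pusher pin from its grey cradle and lay it in the groove of the aluminium V-block, behind the sprung keeper. Push it along the groove, under the keeper, until its end meets the end stop, and press it home lightly but definitely for a good half second without ramming the stop (well under 20 N on it). Let go and leave the pin lying in the groove, touching the stop, and leave the other things on the bench where they are.

Things in the scene. Friction and masses are not known exactly. Their poses are not given: they have to be found in the camera images.
- pin: Plain bright steel round pin, 20 mm diameter, 150 mm long, about 0.28 kg (varies), both ends alike with a slender 3.5 x 10 mm chamfer (end faces 13 mm across). Origin at its middle, on its axis; x runs along the pin (either end may lead; it may be rolled about x). At the start it lies in the cradle with its axis 30 mm above the bench.
- cradle: Grey plastic cradle fixed to the bench, 120 x 50 mm, with two 8 mm thick V rests at 52 mm either side of its middle, 24 mm high; between the rests only a plate 8 mm high, so the pin's middle is free. Origin: under its centre, on the bench; x along the pin.
- v_block: Aluminium V-block fixed to the bench, 270 x 64 x 30 mm high, with a 90 degree groove 16 mm wide and 8 mm deep along the whole of its top. Origin on the bench under the groove; x along the groove towards the stop; the block spans x = -125 to +145 mm. A pin in the groove has its axis 36 mm above the bench. Lay the pin with its middle near x = -30 mm, its leading end short of the keeper.
- keeper: Sprung ball (12 mm) in a steel bridge over the groove at V-block x = 72 mm. Bridge 14 mm long, 60 wide, bar 64 to 72 mm above the bench, knob to 84. Origin: ball centre; the ball hangs 2.5 mm lower than a seated pin's top. The pin's chamfer lifts it when pushed under; it then presses down with about 5 N, so the pin drags by about 3 to 8 N on to the stop. No pin can be laid through the bridge.
- stop: End stop beyond the keeper: a 12 mm steel button on a dark steel carriage (26 x 44 mm, top 57 mm above the bench, black thumb screw to 73 mm), clamped at V-block x = 93 to 107 mm, differently each time; rigid. Origin: centre of the button's face, on the axis of a pin in the groove, axes as the V-block. A pin pushed home has its middle 75 mm before this point.
- star_knob: Bystander: black six-lobed knob on a steel hub, 52 mm across, 29 mm high, origin under its centre.
- driver: Bystander: screwdriver lying on the bench, about 200 mm long and 30 mm thick, along x with its handle towards -x.
- bracket: Bystander: small steel angle bracket, 80 x 40 mm, 34 mm high, origin under its centre.
- oiler: Bystander: clear plastic oil bottle, 44 mm diameter, 110 mm high, origin under its centre.

How it is judged:
By the outcome, as a careful person would: the job done as asked, in the order asked, and still so for the second after the job is handed in, with the robot touching nothing.
It also fails if it takes over 61 s, if anything falls off the work surface, if the arm or the gripper's body presses on something with over 40 N, if the wrist force passes 120 N, or if a joint passes its speed limit or range.

## Robot

A 6-joint arm with a two-finger parallel gripper is mounted at the origin on the work surface. World frame = base frame: x ahead of the robot, y to its left, z up, the work surface at z = 0. Lengths are in mm, angles in rad, forces in N, time in s.
With the tool pointing down it reaches from about 325 to 775 mm from the base axis. Payload 5.5 kg.
Tool frame: the origin (TCP) lies midway between the tips of the shut fingers; the grasp point (between the pads) lies 19 mm behind it (manip.tcp_to_grasp is the distance from the TCP to the grasp point, in mm); z points along the fingers, y is the direction in which the jaws open and shut (so a half turn about z gives the same grasp; the last joint's range is limited). The gripper opens to 88 mm and grips with 3 to 60 N. Pads are 20 mm wide; open, the fingers measure 115 mm over their backs; the gripper's body (75 mm by 178 mm) begins 61 mm behind the grasp point.
Start: joints at [1.12, 0.091, 1.231, -0, 1.82, -0.057], TCP at [230.226, 554.087, 222.631] pointing down, gripper open.
Joint ranges: [-2.87, 2.87], [-0.86, 2.18], [0.17, 2.46], [-1.51, 4.65], [0.06, 2.69], [-2.65, 2.65]. Speed limits (rad/s): [2.57, 2.57, 3.01, 3.14, 3.14, 3.14].

## Interface

Orientations are given as a unit quaternion [w, x, y, z].
In Python, from rig import manip gives the robot as it stands. The module is installed in compiled form; this text tells all that it offers.
- The arm moves only by the shell command python3 -m pendant 'ROWS'. ROWS is JSON, a list of rows, each an object of numbers: "gripper": the gripper command: -1 is shut, 1 is fully open, values between are in proportion; "dx", "dy", "dz": the shift along the tool's x, y, z scaled (see below); "turn": the turn about the tool's z scaled (see below). In form: [{"gripper": .., "dx": .., "dy": .., "dz": .., "turn": ..}, ...]. A call has 1 to 20 rows; each row is the pose to reach, as a shift and turn from the pose commanded when the call began, along the tool's axes at that moment; what a row does not reach only later rows make up. The controller multiplies each number of a shift by 0.1 m and each number of a turn by 90 degrees. A row lasts 1/12 s, in which the tool goes at most 41.7 mm and 7.16 degrees, less where a joint would pass 70% of its speed; a pose out of reach is approached as far as the arm can. A call with a number of a shift or a turn outside -1 to 1 is refused whole. A call with a gripper value outside its range is refused whole. The fingers move at their own pace and stop on an object; the grip force is fixed at half the most. Time passes only in rows, so rows that repeat a pose let the fingers close. It gives the time, the measured TCP pose, the force and the opening at its end, in the units of the state.
- manip.read_state(): the state, without advancing time (a new reading comes with each control period).
- manip.camera(name): name is "scene" or "top"; returns (picture, depth): 480x640x3 uint8, blue, green, red; 480x640 float32, mm along the optical axis (not along the pixel's ray), 0 where there is no reading.
- manip.camera_params(name): a dict with "mtx" (3x3 intrinsics, pixels), "rvec" (rotation vector, rad) and "tvec" (3), from world to camera coordinates, as OpenCV has them. Camera axes: x right, y down, z forward; pixel columns grow to the right and rows downward; lengths in mm; the calibration is good to about 2 mm. A picture is of the moment at which its call begins. camera_params takes no time and is no camera call.
- manip.finish_job(): hands the job in, once; it reports no verdict.
The state is a dict: "time": time; "qpos": joint angles; "joint_vel": joint speeds; "joint_torque": joint torques, N m; "ee_pos": TCP position; "eef_rot": TCP orientation; "contact_force": force on the tool from outside, world axes, zero at the start; "ft_torque": the same for the moment, N m; "opening": opening from 0.0 (shut) to 1.0 (fully open).
Only numpy, scipy, OpenCV 4.12 (cv2) and the standard library are available. Lean on these libraries where they do the work, as an engineer would, in place of code of your own. Each camera call takes 0.05 s, during which the arm holds its last target. There are 200 camera calls.

## Working session

There is one attempt and no reset: what is moved stays moved. The work goes in short steps, Python scripts to look and compute and a shell command to move; the robot and the scene stay as the last step left them, time stands still between calls to the robot, and variables do not carry over. Pictures are saved under pics/ and viewed, on a budget of 10 in all, crops included, one or two more only if the job needs it, and the job is handed in when it is done.

```bash
mkdir -p pics; cat > h.py <<'E'
import numpy as np, cv2
from rig import manip
def grab(n):
    im,d=manip.camera(n); p=manip.camera_params(n)
    np.savez(f'{n}.npz',im=im,d=d,K=p['mtx'],r=p['rvec'],t=p['tvec']); return im,d
def load(n):
    z=np.load(f'{n}.npz'); R=cv2.Rodrigues(z['r'].astype(float))[0]; return z['im'],z['d'],z['K'],R,z['t'].reshape(3)
def cloud(n):
    im,d,K,R,t=load(n); v,u=np.mgrid[:480,:640]
    c=np.stack([(u-K[0,2])/K[0,0]*d,(v-K[1,2])/K[1,1]*d,d],-1)
    w=(c-t)@R; w[d==0]=np.nan; return w
def ray(n,u,v,z):
    im,d,K,R,t=load(n); c=-R.T@t; k=R.T@np.linalg.inv(K)@np.array([u,v,1.]); return c+k*(z-c[2])/k[2]
def proj(n,P):
    im,d,K,R,t=load(n); q=(R@np.asarray(P).T).T+t; q=q@K.T; return q[...,:2]/q[...,2:]
E
python3 - <<'E'
from h import *
for n in('scene','top'):
    im,d=grab(n); cv2.imwrite(f'pics/{n}1.png',im)
    _,_,K,R,t=load(n); print(n,K[0,0],-R.T@t,R[2])
print(manip.read_state())
E
```

```text
scene 435.6303342196877 [1006.84870048  387.85478934  783.16423314] [-0.44701389 -0.42107395 -0.7892245 ]
top 471.9765553818158 [ 499.13141519  -19.29542952 1130.33827958] [ 0.11174578  0.01248006 -0.99365846]
{'time': 0.1, 'qpos': array([ 1.12029356e+00,  9.17909612e-02,  1.23174384e+00,  4.53572935e-05,
        1.81982368e+00, -5.66887460e-02]), 'joint_vel': array([ 0.00114952, -0.00125793, -0.00119253, -0.0006029 ,  0.00063363,
       -0.00041703]), 'joint_torque': array([ 2.26087890e-03, -4.47858238e+01, -4.07570279e+01,  7.00526219e-02,
        2.84115382e-02, -1.21632193e-04]), 'ee_pos': array([230.09229242, 553.83756021, 221.6277521 ]), 'eef_rot': array([-2.42791459e-04,  1.95631511e-01,  9.80677078e-01, -8.49158103e-04]), 'contact_force': array([ 0.06239384, -0.32941258, -0.11269246]), 'ft_torque': array([ 0.00269657,  0.0319083 , -0.02093206]), 'opening': 0.9992419224289614}
```

View pics/scene1.png

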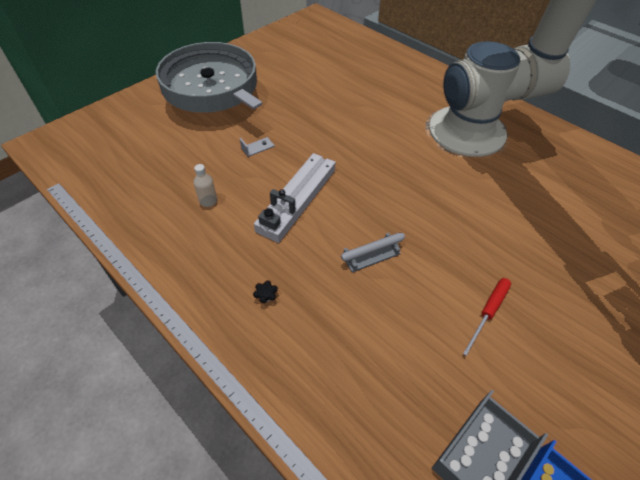

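View pics/top1.png

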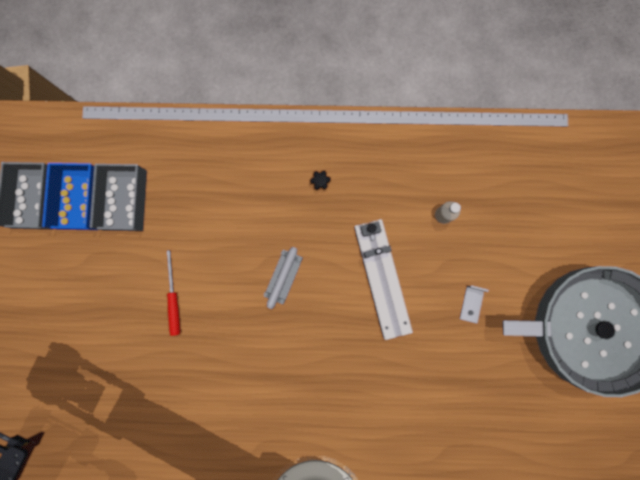

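The scene view has the pin at about (374,248) and the V-block from (325,160) to (268,232). In the top view the pin runs (271,305)–(296,250). The block runs (398,336)–(369,222), with the stop at its upper end. Next I'll measure both from the depth images and from zoomed crops.

```bash
cat > m.py <<'E'
from h import *
def fit(P,lo,hi):
    Q=P[(P[:,2]>lo)&(P[:,2]<hi)][:,:2].astype(np.float32)
    r=cv2.minAreaRect(Q); return len(Q),np.round(r[0],1),np.round(r[1],1),round(r[2],2)
boxes={'top':{'pin':(255,235,310,315),'blk':(345,210,420,345)},'scene':{'pin':(335,225,412,275),'blk':(250,150,342,245)}}
for n in boxes:
    W=cloud(n)
    for o,(a,b,c,e) in boxes[n].items():
        P=W[b:e,a:c].reshape(-1,3); P=P[~np.isnan(P[:,0])]
        print(n,o,'hist',np.histogram(P[:,2],bins=np.arange(-6,90,6))[0])
        if o=='pin': 
            Q=P[(P[:,2]>33)&(P[:,2]<50)]; m=Q.mean(0); v=np.linalg.svd(Q[:,:2]-m[:2],full_matrices=False)[2][0]; s=(Q[:,:2]-m[:2])@v
            print(' axis',m,v,np.degrees(np.arctan2(v[1],v[0])),s.min(),s.max(),'mid',m[:2]+v*(s.min()+s.max())/2,'top',np.percentile(Q[:,2],95))
        else:
            print(' top',fit(P,24,34),np.median(P[(P[:,2]>24)&(P[:,2]<36),2])); print(' hi',fit(P,50,62),fit(P,62,90))
im=load('top')[0]; a=cv2.resize(im[215:345,345:420],None,fx=4.5,fy=4.5,interpolation=2); b=cv2.resize(im[240:315,255:310],None,fx=6,fy=6,interpolation=2)
o=np.zeros((585,700,3),np.uint8); o[:a.shape[0],:a.shape[1]]=a; o[:b.shape[0],350:350+b.shape[1]]=b; cv2.imwrite('pics/z1.png',o)
E
python3 m.py
```

```text
top pin hist [1108 2114  486   33   39   47  139  372   41    0    0    0    0    0
    0]
 axis [518.40785575  90.10355539  38.54329125] [-0.93245819  0.36127791] 158.82130249694072 -74.45302619141026 74.90097458403218 mid [518.19900917  90.18447232] top 42.30218133972974
top blk hist [2333 4361   72   25  150 1200 1478   33   21   16  123   23   67  137
   15]
 top (2568, array([ 521. , -144.5]), array([270.1,  64.7]), 15.6) 30.311810627968235
 hi (151, array([ 609.7, -117.1]), array([75.5, 54.8]), 15.64) (251, array([ 608.4, -118.9]), array([73.3, 59.5]), 17.42)
scene pin hist [ 344 2250  469   53   43  105  126  390   53    0    0    0    0    0
    0]
 axis [523.01685169  90.21994997  39.00707648] [ 0.93239204 -0.3614486 ] -21.189186230720036 -78.71422670331934 71.93257959861299 mid [519.85527481  91.4455584 ] top 42.53791205228887
scene blk hist [ 861 4907  149  133  179  549 1253   60   66   68  163   45   68  159
   22]
 top (1730, array([ 519.8, -145.5]), array([274.5,  66.1]), 15.48) 30.976831369025682
 hi (239, array([ 611.8, -119.7]), array([74.8, 61.3]), 16.43) (287, array([ 608.5, -119.7]), array([75.5, 61.4]), 17.05)
```

View pics/z1.png

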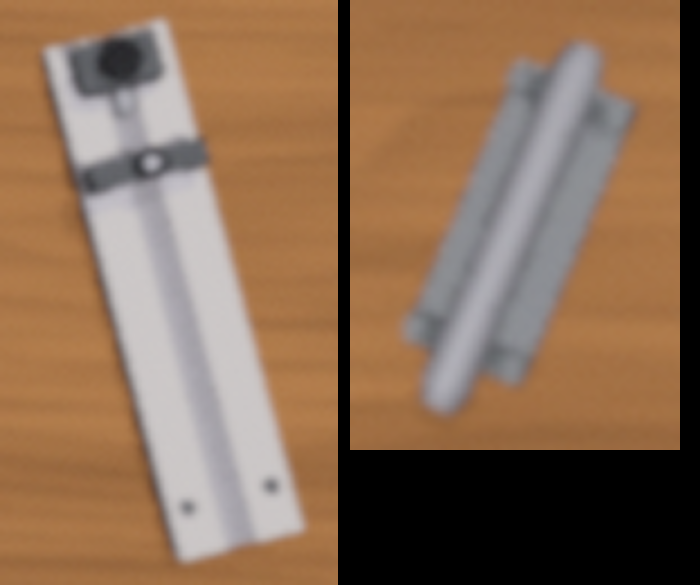

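```bash
cat > go.py <<'E'
# usage: go.py x y z angle(tool-x heading, deg): prints numbers for the next rows
import sys; from h import *
from scipy.spatial.transform import Rotation as Ro
s=manip.read_state(); q=s['eef_rot']; R=Ro.from_quat([q[1],q[2],q[3],q[0]]).as_matrix()
h=np.degrees(np.arctan2(R[1,0],R[0,0])); print('t',s['time'],'tcp',s['ee_pos'].round(1),'head',h.round(2),'F',s['contact_force'].round(1),'open',round(s['opening'],3))
if len(sys.argv)>1:
    x,y,z,a=map(float,sys.argv[1:]); d=R.T@(np.array([x,y,z])-s['ee_pos'])/100
    print('d',d.round(3),'turn',round(-((a-h+180)%360-180)/90,4))
E
python3 -m pendant '[{"gripper":0.3,"dx":-0.9,"dy":-0.63,"dz":0,"turn":0},{"gripper":0.3,"dx":-0.9,"dy":-0.63,"dz":0,"turn":0},{"gripper":0.3,"dx":-0.9,"dy":-0.63,"dz":0,"turn":0}]'
python3 -m pendant '[{"gripper":0.3,"dx":-0.9,"dy":-0.63,"dz":0,"turn":0},{"gripper":0.3,"dx":-0.9,"dy":-0.63,"dz":0,"turn":0},{"gripper":0.3,"dx":-0.9,"dy":-0.63,"dz":0,"turn":0}]'
python3 -m pendant '[{"gripper":0.3,"dx":-0.9,"dy":-0.63,"dz":0,"turn":0},{"gripper":0.3,"dx":-0.9,"dy":-0.63,"dz":0,"turn":0},{"gripper":0.3,"dx":-0.9,"dy":-0.63,"dz":0,"turn":0}]'
python3 -m pendant '[{"gripper":0.3,"dx":-0.9,"dy":-0.63,"dz":0.5,"turn":0},{"gripper":0.3,"dx":-0.9,"dy":-0.63,"dz":0.5,"turn":0},{"gripper":0.3,"dx":-0.9,"dy":-0.63,"dz":0.5,"turn":0},{"gripper":0.3,"dx":-0.9,"dy":-0.63,"dz":0.5,"turn":0}]'
python3 go.py 519 90.8 90 158.8
```

```text
time: 0.35
ee_pos: [290.1, 459.1, 221.8]
eef_rot: [0.0, 0.196, 0.981, -0.001]
contact_force: [-0.2, -0.6, -0.6]
opening: 0.813
time: 0.6
ee_pos: [349.3, 365.8, 222.3]
eef_rot: [0.0, 0.196, 0.981, -0.001]
contact_force: [0.3, -0.9, -0.5]
opening: 0.654
time: 0.85
ee_pos: [408.2, 273.0, 222.3]
eef_rot: [0.0, 0.196, 0.981, -0.001]
contact_force: [-0.5, 0.4, 0.4]
opening: 0.65
time: 1.18
ee_pos: [466.8, 178.1, 168.1]
eef_rot: [-0.002, 0.198, 0.98, -0.003]
contact_force: [0.2, -0.8, -0.9]
opening: 0.652
t 1.1833 tcp [466.8 178.1 168.1] head 157.1 F [ 0.2 -0.8 -0.9] open 0.652
d [-0.823 -0.596  0.782] turn -0.0189
```

```bash
python3 -m pendant '[{"gripper":0.1,"dx":-0.823,"dy":-0.596,"dz":0.68,"turn":-0.019},{"gripper":0.1,"dx":-0.823,"dy":-0.596,"dz":0.68,"turn":-0.019},{"gripper":0.1,"dx":-0.823,"dy":-0.596,"dz":0.68,"turn":-0.019},{"gripper":0.1,"dx":-0.823,"dy":-0.596,"dz":0.68,"turn":-0.019},{"gripper":0.1,"dx":-0.823,"dy":-0.596,"dz":0.68,"turn":-0.019},{"gripper":0.1,"dx":-0.823,"dy":-0.596,"dz":0.68,"turn":-0.019}]'
python3 go.py 519 90.8 25 158.8
python3 - <<'E'
from h import *
a=grab('top')[0];b=grab('scene')[0]
o=np.hstack([cv2.resize(a[225:325,240:330],(396,440),interpolation=2),cv2.resize(b[200:290,330:420],(396,396),interpolation=2)[:440] if 0 else cv2.resize(b[195:295,330:420],(396,440),interpolation=2)]);cv2.imwrite('pics/c1.png',o)
E
```

```text
time: 1.68
ee_pos: [518.9, 97.4, 105.0]
eef_rot: [-0.0, 0.181, 0.983, 0.0]
contact_force: [-1.0, 0.9, 1.1]
opening: 0.55
t 1.6833 tcp [518.9  97.4 105. ] head 159.14 F [-1.   0.9  1.1] open 0.55
d [-0.025 -0.061  0.8  ] turn 0.0038
```

View pics/c1.png

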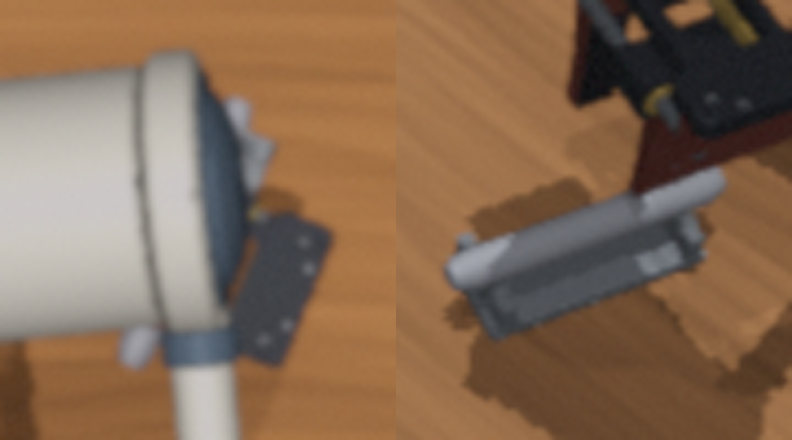

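The gripper is above the pin, with the jaws straddling it. I'll correct the offset and go down.

```bash
python3 -m pendant '[{"gripper":0.1,"dx":-0.025,"dy":-0.061,"dz":0.3,"turn":0.004},{"gripper":0.1,"dx":-0.025,"dy":-0.061,"dz":0.5,"turn":0.004},{"gripper":0.1,"dx":-0.025,"dy":-0.061,"dz":0.65,"turn":0.004},{"gripper":0.1,"dx":-0.025,"dy":-0.061,"dz":0.76,"turn":0.004},{"gripper":0.1,"dx":-0.025,"dy":-0.061,"dz":0.8,"turn":0.004},{"gripper":0.1,"dx":-0.025,"dy":-0.061,"dz":0.8,"turn":0.004},{"gripper":0.1,"dx":-0.025,"dy":-0.061,"dz":0.8,"turn":0.004}]'
python3 go.py 519 90.8 25 158.8
```

```text
time: 2.37
ee_pos: [519.8, 90.6, 25.9]
eef_rot: [0.001, 0.184, 0.983, 0.0]
contact_force: [-0.7, -0.1, 0.4]
opening: 0.549
t 2.3667 tcp [519.8  90.6  25.9] head 158.83 F [-0.7 -0.1  0.4] open 0.549
d [ 0.008 -0.001  0.009] turn 0.0003
```

```bash
python3 -m pendant '[{"gripper":-0.4,"dx":0,"dy":0,"dz":0.01,"turn":0},{"gripper":-0.4,"dx":0,"dy":0,"dz":0.01,"turn":0},{"gripper":-0.5,"dx":0,"dy":0,"dz":0.01,"turn":0},{"gripper":-0.6,"dx":0,"dy":0,"dz":0.01,"turn":0},{"gripper":-1,"dx":0,"dy":0,"dz":0.01,"turn":0},{"gripper":-1,"dx":0,"dy":0,"dz":0.01,"turn":0},{"gripper":-1,"dx":0,"dy":0,"dz":0.01,"turn":0},{"gripper":-1,"dx":0,"dy":0,"dz":0.01,"turn":0}]'; python3 go.py
```

```text
time: 3.03
ee_pos: [519.1, 88.8, 24.0]
eef_rot: [-0.0, 0.184, 0.983, -0.001]
contact_force: [-2.7, -3.9, 2.6]
opening: 0.219
t 3.0333 tcp [519.1  88.8  24. ] head 158.75 F [-2.7 -3.9  2.6] open 0.219
```

The jaws hold about 19–20 mm, so they have the pin. I'll lift and check.

```bash
python3 -m pendant '[{"gripper":-1,"dx":0,"dy":0,"dz":-0.05,"turn":0},{"gripper":-1,"dx":0,"dy":0,"dz":-0.15,"turn":0},{"gripper":-1,"dx":0,"dy":0,"dz":-0.35,"turn":0},{"gripper":-1,"dx":0,"dy":0,"dz":-0.6,"turn":0},{"gripper":-1,"dx":0,"dy":0,"dz":-0.8,"turn":0},{"gripper":-1,"dx":0,"dy":0,"dz":-0.9,"turn":0},{"gripper":-1,"dx":0,"dy":0,"dz":-0.9,"turn":0},{"gripper":-1,"dx":0,"dy":0,"dz":-0.9,"turn":0}]'; python3 go.py 473 -158.2 114 195.55
python3 - <<'E'
from h import *
b=grab('scene')[0]
cv2.imwrite('pics/c2.png',cv2.resize(b[130:280,310:460],(600,600),interpolation=2))
W=cloud('scene')
E
```

```text
time: 3.7
ee_pos: [519.4, 90.2, 113.6]
eef_rot: [0.0, 0.184, 0.983, 0.0]
contact_force: [-0.3, -0.7, -3.4]
opening: 0.223
t 3.7 tcp [519.4  90.2 113.6] head 158.8 F [-0.3 -0.7 -3.4] open 0.223
d [-0.466 -2.484 -0.005] turn -0.4084
```

View pics/c2.png

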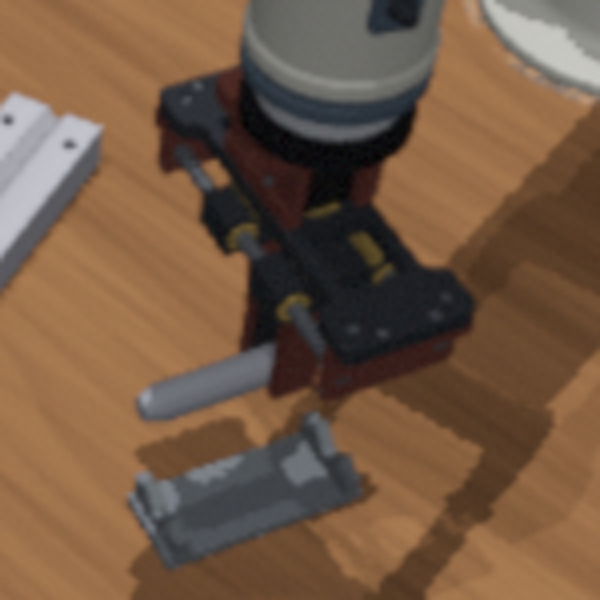

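```bash
python3 - <<'E'
from h import *
W=cloud('scene')[215:237,343:377].reshape(-1,3); u=np.array([.9324,-.3615]); n=np.array([.3615,.9324])
W=W[(W[:,2]>85)&(W[:,2]<140)]; s=(W[:,:2]-[519.4,90.2])@u; l=(W[:,:2]-[519.4,90.2])@n
for a in range(10,95,8):
    k=(s>=a)&(s<a+8)
    if k.sum()>4: print(a,k.sum(),'zmax',np.percentile(W[k,2],95).round(1),'lat',np.median(l[k]).round(1))
print(s.max())
E
```

```text
10 46 zmax 131.5 lat 3.9
18 36 zmax 132.0 lat 5.6
26 41 zmax 131.7 lat 5.6
34 37 zmax 131.9 lat 5.4
42 39 zmax 131.0 lat 6.2
50 41 zmax 131.6 lat 5.3
58 41 zmax 131.5 lat 5.1
66 41 zmax 129.6 lat 3.3
74 8 zmax 125.9 lat 2.8
74.71203748139962
```

```bash
python3 -m pendant '[{"gripper":-1,"dx":-0.15,"dy":-0.75,"dz":0,"turn":-0.13},{"gripper":-1,"dx":-0.15,"dy":-0.75,"dz":0,"turn":-0.13},{"gripper":-1,"dx":-0.15,"dy":-0.75,"dz":0,"turn":-0.13},{"gripper":-1,"dx":-0.15,"dy":-0.75,"dz":0,"turn":-0.13},{"gripper":-1,"dx":-0.15,"dy":-0.75,"dz":0,"turn":-0.13}]'; python3 go.py 473 -158.2 114 195.55
```

```text
time: 4.17
ee_pos: [505.5, 14.8, 112.1]
eef_rot: [-0.001, 0.084, 0.996, 0.0]
contact_force: [-0.0, 0.2, -3.8]
opening: 0.215
t 4.1667 tcp [505.5  14.8 112.1] head 170.37 F [-0.   0.2 -3.8] open 0.215
d [ 0.031 -1.76  -0.02 ] turn -0.2798
```

```bash
python3 -m pendant '[{"gripper":-1,"dx":0.03,"dy":-0.9,"dz":0,"turn":-0.14},{"gripper":-1,"dx":0.03,"dy":-0.9,"dz":0,"turn":-0.14},{"gripper":-1,"dx":0.03,"dy":-0.9,"dz":0,"turn":-0.14},{"gripper":-1,"dx":0.03,"dy":-0.9,"dz":0,"turn":-0.14},{"gripper":-1,"dx":0.03,"dy":-0.9,"dz":0,"turn":-0.14}]'; python3 go.py 473 -158.2 90 195.55
```

```text
time: 4.58
ee_pos: [488.3, -72.9, 113.0]
eef_rot: [-0.0, -0.026, 1.0, 0.001]
contact_force: [0.4, -0.2, -3.4]
opening: 0.222
t 4.5833 tcp [488.3 -72.9 113. ] head -177.0 F [ 0.4 -0.2 -3.4] open 0.222
d [ 0.197 -0.844  0.229] turn -0.1395
```

```bash
python3 -m pendant '[{"gripper":-1,"dx":0.2,"dy":-0.84,"dz":0.1,"turn":-0.14},{"gripper":-1,"dx":0.2,"dy":-0.84,"dz":0.2,"turn":-0.14},{"gripper":-1,"dx":0.2,"dy":-0.84,"dz":0.23,"turn":-0.14},{"gripper":-1,"dx":0.2,"dy":-0.84,"dz":0.23,"turn":-0.14},{"gripper":-1,"dx":0.2,"dy":-0.84,"dz":0.23,"turn":-0.14},{"gripper":-1,"dx":0.2,"dy":-0.84,"dz":0.23,"turn":-0.14},{"gripper":-1,"dx":0.2,"dy":-0.84,"dz":0.23,"turn":-0.14}]'; python3 go.py 473 -158.2 50 195.55
python3 - <<'E'
from h import *
a=grab('top')[0];b=grab('scene')[0]
cv2.imwrite('pics/c3.png',np.hstack([cv2.resize(a[205:345,335:435],(400,560),interpolation=2),cv2.resize(b[130:250,245:345],(400,480),interpolation=2)[:560] if 0 else cv2.resize(b[115:255,245:345],(400,560),interpolation=2)]))
E
```

```text
time: 5.17
ee_pos: [473.7, -157.0, 91.3]
eef_rot: [0.001, -0.137, 0.991, 0.0]
contact_force: [1.4, 0.2, -2.7]
opening: 0.22
t 5.1667 tcp [ 473.7 -157.    91.3] head -164.22 F [ 1.4  0.2 -2.7] open 0.22
d [ 0.01  -0.01   0.413] turn 0.0025
```

View pics/c3.png

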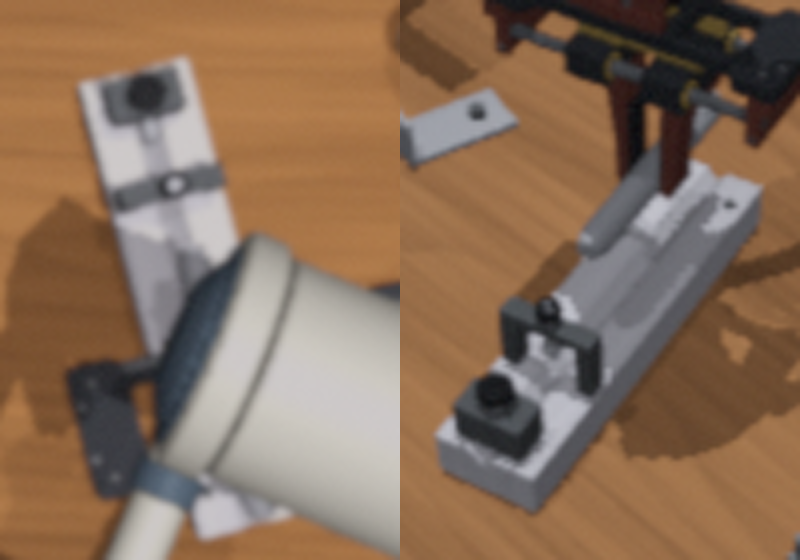

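The pin hangs parallel to the groove, short of the keeper. I'll lower it.

```bash
python3 -m pendant '[{"gripper":-1,"dx":0.01,"dy":-0.01,"dz":0.15,"turn":0},{"gripper":-1,"dx":0.01,"dy":-0.01,"dz":0.3,"turn":0},{"gripper":-1,"dx":0.01,"dy":-0.01,"dz":0.42,"turn":0},{"gripper":-1,"dx":0.01,"dy":-0.01,"dz":0.5,"turn":0},{"gripper":-1,"dx":0.01,"dy":-0.01,"dz":0.55,"turn":0},{"gripper":-1,"dx":0.01,"dy":-0.01,"dz":0.56,"turn":0},{"gripper":-1,"dx":0.01,"dy":-0.01,"dz":0.56,"turn":0},{"gripper":-1,"dx":0.01,"dy":-0.01,"dz":0.56,"turn":0}]'; python3 go.py 473 -158.2 32.5 195.55
```

```text
time: 5.93
ee_pos: [472.6, -159.9, 35.4]
eef_rot: [0.0, -0.136, 0.991, -0.0]
contact_force: [0.2, -0.1, -3.0]
opening: 0.218
t 5.9333 tcp [ 472.6 -159.9   35.4] head -164.31 F [ 0.2 -0.1 -3. ] open 0.218
d [-0.009  0.016  0.029] turn 0.0015
```

```bash
python3 -m pendant '[{"gripper":-1,"dx":0,"dy":0.014,"dz":0.01,"turn":0},{"gripper":-1,"dx":0,"dy":0.014,"dz":0.02,"turn":0},{"gripper":-1,"dx":0,"dy":0.014,"dz":0.03,"turn":0},{"gripper":-1,"dx":0,"dy":0.014,"dz":0.03,"turn":0}]'; python3 go.py
python3 - <<'E'
from h import *
b=grab('scene')[0]
cv2.imwrite('pics/c4.png',cv2.resize(b[140:240,250:350],(600,600),interpolation=2))
E
```

```text
time: 6.27
ee_pos: [472.0, -158.6, 31.9]
eef_rot: [0.0, -0.136, 0.991, -0.0]
contact_force: [0.1, -1.5, -2.6]
opening: 0.217
t 6.2667 tcp [ 472.  -158.6   31.9] head -164.32 F [ 0.1 -1.5 -2.6] open 0.217
```

View pics/c4.png

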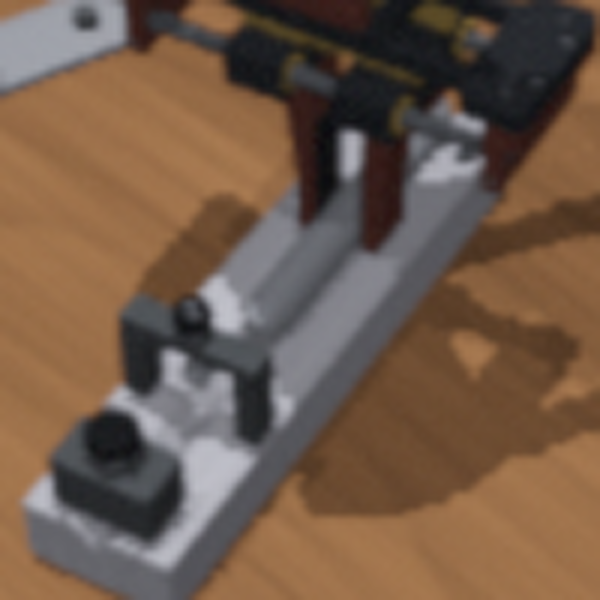

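The pin is just above the seat, on the groove line. I'll lower it a touch more and open slowly.

```bash
python3 -m pendant '[{"gripper":-1,"dx":0,"dy":0,"dz":0.006,"turn":0},{"gripper":-1,"dx":0,"dy":0,"dz":0.01,"turn":0},{"gripper":-1,"dx":0,"dy":0,"dz":0.01,"turn":0}]'; python3 -m pendant '[{"gripper":-0.5,"dx":0,"dy":0,"dz":0,"turn":0},{"gripper":-0.4,"dx":0,"dy":0,"dz":0,"turn":0},{"gripper":-0.3,"dx":0,"dy":0,"dz":0,"turn":0},{"gripper":-0.1,"dx":0,"dy":0,"dz":0,"turn":0},{"gripper":-0.1,"dx":0,"dy":0,"dz":0,"turn":0}]'; python3 go.py
```

```text
time: 6.57
ee_pos: [472.3, -159.0, 31.6]
eef_rot: [0.001, -0.136, 0.991, -0.001]
contact_force: [1.2, -2.8, 2.9]
opening: 0.223
time: 6.98
ee_pos: [471.7, -158.2, 30.5]
eef_rot: [-0.0, -0.137, 0.991, 0.0]
contact_force: [0.3, -0.4, -0.3]
opening: 0.436
t 6.9833 tcp [ 471.7 -158.2   30.5] head -164.31 F [ 0.3 -0.4 -0.3] open 0.436
```

```bash
python3 -m pendant '[{"gripper":-0.1,"dx":0,"dy":0,"dz":-0.1,"turn":0},{"gripper":-0.1,"dx":0,"dy":0,"dz":-0.3,"turn":0},{"gripper":-0.1,"dx":0,"dy":0,"dz":-0.5,"turn":0},{"gripper":-1,"dx":0.3,"dy":0,"dz":-0.6,"turn":0},{"gripper":-1,"dx":0.6,"dy":0,"dz":-0.6,"turn":0},{"gripper":-1,"dx":0.85,"dy":0,"dz":-0.6,"turn":0},{"gripper":-1,"dx":0.98,"dy":0,"dz":-0.6,"turn":0},{"gripper":-1,"dx":0.98,"dy":0,"dz":-0.6,"turn":0},{"gripper":-1,"dx":0.98,"dy":0,"dz":-0.6,"turn":0},{"gripper":-1,"dx":0.98,"dy":0,"dz":-0.6,"turn":0}]'; python3 go.py
python3 - <<'E'
from h import *
a=grab('top')[0];b=grab('scene')[0]
cv2.imwrite('pics/c5.png',np.hstack([cv2.resize(a[205:345,335:435],(400,560),interpolation=2),cv2.resize(b[115:255,245:345],(400,560),interpolation=2)]))
o=np.array([510.9,-147.7]);u=np.array([.9634,.268]);n=np.array([-.268,.9634])
for c in('scene','top'):
    W=cloud(c).reshape(-1,3); W=W[~np.isnan(W[:,0])]; s=(W[:,:2]-o)@u; l=(W[:,:2]-o)@n
    k=(abs(l)<11)&(W[:,2]>39)&(W[:,2]<51)&(s>-130)&(s<60)
    print(c,k.sum(),s[k].min(),s[k].max(),np.percentile(s[k],[1,99]))
    for a in range(-125,60,15):
        j=k&(s>=a)&(s<a+15)
        if j.sum()>3: print(a,j.sum(),W[j,2].max().round(1),np.median(l[j]).round(1))
E
```

```text
time: 7.82
ee_pos: [378.1, -184.9, 91.2]
eef_rot: [0.001, -0.136, 0.991, -0.0]
contact_force: [-0.2, -0.2, 0.1]
opening: 0.005
t 7.8167 tcp [ 378.1 -184.9   91.2] head -164.31 F [-0.2 -0.2  0.1] open 0.005
scene 352 -115.56039825153168 35.823281247742656 [-110.67561476   33.74699013]
-125 5 43.6 0.6
-110 31 48.0 2.7
-95 30 48.5 2.2
-80 35 49.5 2.0
-65 37 49.9 2.7
-50 33 48.8 2.7
-35 37 50.0 2.4
-20 36 47.9 2.2
-5 37 48.7 3.1
10 40 49.0 3.2
25 31 48.6 1.0
top 533 -114.45635233596799 35.03977425756804 [-112.70260802   32.62511953]
-125 13 44.3 1.7
-110 52 48.6 1.1
-95 55 50.5 1.3
-80 54 50.7 0.6
-65 57 48.9 1.5
-50 55 50.7 1.3
-35 54 48.8 1.1
-20 57 50.2 1.3
-5 51 48.3 0.4
10 54 50.6 1.1
25 31 48.0 1.1
```

View pics/c5.png

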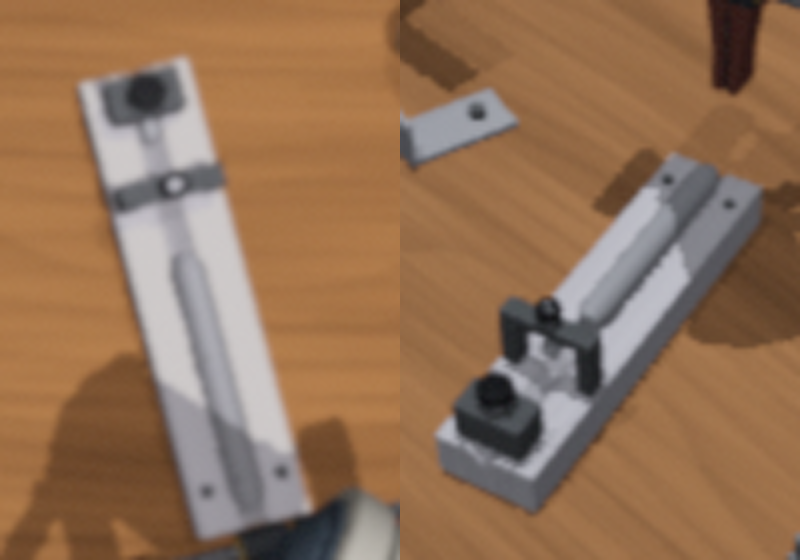

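The pin is seated in the groove, spanning block x ≈ -115 to +35. The shut fingers are behind its rear end. I'll lower them and then push.

```bash
python3 -m pendant '[{"gripper":-1,"dx":0.02,"dy":0.01,"dz":0.2,"turn":0},{"gripper":-1,"dx":0.02,"dy":0.01,"dz":0.4,"turn":0},{"gripper":-1,"dx":0.02,"dy":0.01,"dz":0.52,"turn":0},{"gripper":-1,"dx":0.02,"dy":0.01,"dz":0.58,"turn":0},{"gripper":-1,"dx":0.02,"dy":0.01,"dz":0.58,"turn":0},{"gripper":-1,"dx":0.02,"dy":0.01,"dz":0.58,"turn":0}]'; python3 go.py
python3 -m pendant '[{"gripper":-1,"dx":-0.03,"dy":0,"dz":0,"turn":0},{"gripper":-1,"dx":-0.07,"dy":0,"dz":0,"turn":0},{"gripper":-1,"dx":-0.1,"dy":0,"dz":0,"turn":0},{"gripper":-1,"dx":-0.13,"dy":0,"dz":0,"turn":0},{"gripper":-1,"dx":-0.16,"dy":0,"dz":0,"turn":0},{"gripper":-1,"dx":-0.19,"dy":0,"dz":0,"turn":0},{"gripper":-1,"dx":-0.22,"dy":0,"dz":0,"turn":0},{"gripper":-1,"dx":-0.25,"dy":0,"dz":0,"turn":0}]'; python3 go.py
```

```text
time: 8.42
ee_pos: [375.5, -184.4, 32.9]
eef_rot: [-0.0, -0.137, 0.991, 0.0]
contact_force: [0.7, -0.7, -0.0]
opening: 0.002
t 8.4167 tcp [ 375.5 -184.4   32.9] head -164.29 F [ 0.7 -0.7 -0. ] open 0.002
time: 9.08
ee_pos: [399.4, -177.9, 32.8]
eef_rot: [-0.0, -0.136, 0.991, -0.0]
contact_force: [-3.1, -1.1, 3.2]
opening: 0.0
t 9.0833 tcp [ 399.4 -177.9   32.8] head -164.32 F [-3.1 -1.1  3.2] open 0.0
```

```bash
python3 -m pendant '[{"gripper":-1,"dx":-0.03,"dy":0,"dz":0,"turn":0},{"gripper":-1,"dx":-0.06,"dy":0,"dz":0,"turn":0},{"gripper":-1,"dx":-0.09,"dy":0,"dz":0,"turn":0},{"gripper":-1,"dx":-0.12,"dy":0,"dz":0,"turn":0},{"gripper":-1,"dx":-0.15,"dy":0,"dz":0,"turn":0},{"gripper":-1,"dx":-0.17,"dy":0,"dz":0,"turn":0},{"gripper":-1,"dx":-0.19,"dy":0,"dz":0,"turn":0},{"gripper":-1,"dx":-0.21,"dy":0,"dz":0,"turn":0}]'
python3 -m pendant '[{"gripper":-1,"dx":-0.02,"dy":0,"dz":0,"turn":0},{"gripper":-1,"dx":-0.04,"dy":0,"dz":0,"turn":0},{"gripper":-1,"dx":-0.06,"dy":0,"dz":0,"turn":0},{"gripper":-1,"dx":-0.08,"dy":0,"dz":0,"turn":0},{"gripper":-1,"dx":-0.1,"dy":0,"dz":0,"turn":0},{"gripper":-1,"dx":-0.12,"dy":0,"dz":0,"turn":0}]'; python3 go.py
python3 - <<'E'
from h import *
b=grab('scene')[0];a=grab('top')[0]
cv2.imwrite('pics/c6.png',np.hstack([cv2.resize(a[215:275,345:405],(400,400),interpolation=2),cv2.resize(b[185:245,250:310],(400,400),interpolation=2)]))
E
```

```text
time: 9.75
ee_pos: [419.7, -172.0, 32.6]
eef_rot: [-0.0, -0.136, 0.991, -0.0]
contact_force: [-2.0, -2.5, 1.7]
opening: 0.008
time: 10.25
ee_pos: [429.7, -169.2, 32.5]
eef_rot: [-0.002, -0.136, 0.991, -0.0]
contact_force: [-12.4, -4.6, 7.2]
opening: 0.004
t 10.25 tcp [ 429.7 -169.2   32.5] head -164.33 F [-12.4  -4.6   7.2] open 0.004
```

View pics/c6.png

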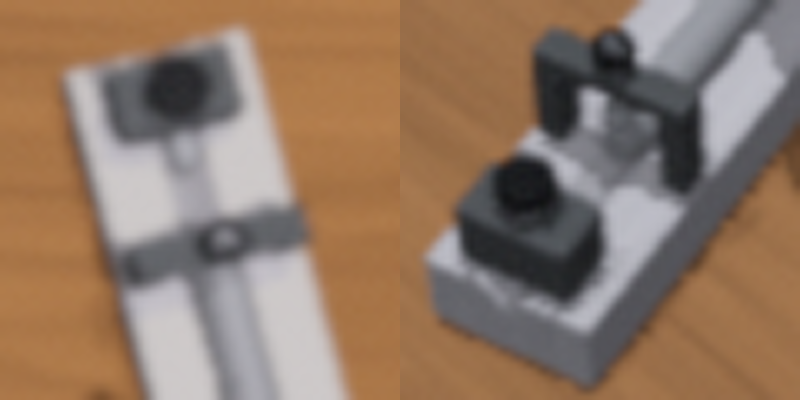

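The leading end is under the keeper, with the ball riding up the chamfer at about 13 N. Next I'll estimate the stop face from the button's pixel, top (185,172) in the crop.

```bash
python3 - <<'E'
from h import *
o=np.array([510.9,-147.7]);u=np.array([.9634,.268])
for v in (168,172,176): print((ray('top',345+185*.15,215+v*.15,42)[:2]-o)@u)
E
python3 -m pendant '[{"gripper":-1,"dx":-0.015,"dy":0,"dz":0,"turn":0},{"gripper":-1,"dx":-0.03,"dy":0,"dz":0,"turn":0},{"gripper":-1,"dx":-0.045,"dy":0,"dz":0,"turn":0},{"gripper":-1,"dx":-0.06,"dy":0,"dz":0,"turn":0}]'; python3 go.py
```

```text
101.20344675024921
99.85598870309127
98.50891558711447
time: 10.68
ee_pos: [435.1, -167.7, 32.5]
eef_rot: [-0.002, -0.136, 0.991, -0.0]
contact_force: [-10.9, -4.0, 5.6]
opening: 0.01
t 10.6833 tcp [ 435.1 -167.7   32.5] head -164.36 F [-10.9  -4.    5.6] open 0.01
```

```bash
python3 -m pendant '[{"gripper":-1,"dx":-0.015,"dy":0,"dz":0,"turn":0},{"gripper":-1,"dx":-0.03,"dy":0,"dz":0,"turn":0},{"gripper":-1,"dx":-0.045,"dy":0,"dz":0,"turn":0},{"gripper":-1,"dx":-0.06,"dy":0,"dz":0,"turn":0},{"gripper":-1,"dx":-0.075,"dy":0,"dz":0,"turn":0},{"gripper":-1,"dx":-0.09,"dy":0,"dz":0,"turn":0}]'
python3 -m pendant '[{"gripper":-1,"dx":-0.01,"dy":0,"dz":0,"turn":0},{"gripper":-1,"dx":-0.02,"dy":0,"dz":0,"turn":0},{"gripper":-1,"dx":-0.03,"dy":0,"dz":0,"turn":0}]'; python3 go.py
```

```text
time: 11.18
ee_pos: [444.0, -165.3, 32.6]
eef_rot: [-0.002, -0.136, 0.991, -0.0]
contact_force: [-8.6, -4.3, 5.5]
opening: 0.001
time: 11.43
ee_pos: [446.9, -164.4, 32.5]
eef_rot: [-0.002, -0.136, 0.991, -0.0]
contact_force: [-9.1, -4.0, 5.3]
opening: 0.007
t 11.4333 tcp [ 446.9 -164.4   32.5] head -164.34 F [-9.1 -4.   5.3] open 0.007
```

```bash
for i in 1 2 3; do python3 -m pendant '[{"gripper":-1,"dx":-0.005,"dy":0,"dz":0,"turn":0},{"gripper":-1,"dx":-0.01,"dy":0,"dz":0,"turn":0}]' | grep -E 'ee_pos|force'; done
```

```text
ee_pos: [447.9, -164.2, 32.5]
contact_force: [-8.9, -2.7, 4.7]
ee_pos: [448.8, -163.9, 32.6]
contact_force: [-8.7, -4.2, 5.4]
ee_pos: [449.8, -163.6, 32.5]
contact_force: [-9.3, -3.6, 4.7]
```

```bash
python3 -m pendant '[{"gripper":-1,"dx":-0.005,"dy":0,"dz":0,"turn":0},{"gripper":-1,"dx":-0.01,"dy":0,"dz":0,"turn":0}]'
```

```text
time: 12.1
ee_pos: [450.8, -163.4, 32.6]
eef_rot: [-0.002, -0.136, 0.991, -0.0]
contact_force: [-8.8, -3.8, 4.6]
opening: 0.003
```

```bash
python3 -m pendant '[{"gripper":-1,"dx":-0.005,"dy":0,"dz":0,"turn":0},{"gripper":-1,"dx":-0.01,"dy":0,"dz":0,"turn":0}]'
```

```text
time: 12.27
ee_pos: [451.7, -163.1, 32.6]
eef_rot: [-0.002, -0.136, 0.991, -0.0]
contact_force: [-8.9, -4.2, 5.1]
opening: 0.007
```

```bash
python3 -m pendant '[{"gripper":-1,"dx":-0.005,"dy":0,"dz":0,"turn":0},{"gripper":-1,"dx":-0.01,"dy":0,"dz":0,"turn":0}]'
```

```text
time: 12.43
ee_pos: [452.7, -162.8, 32.5]
eef_rot: [-0.002, -0.136, 0.991, -0.0]
contact_force: [-8.1, -4.1, 4.8]
opening: 0.007
```

```bash
python3 -m pendant '[{"gripper":-1,"dx":-0.005,"dy":0,"dz":0,"turn":0},{"gripper":-1,"dx":-0.01,"dy":0,"dz":0,"turn":0}]'
```

```text
time: 12.6
ee_pos: [453.6, -162.6, 32.5]
eef_rot: [-0.002, -0.136, 0.991, -0.0]
contact_force: [-8.8, -4.3, 5.5]
opening: 0.007
```

```bash
python3 -m pendant '[{"gripper":-1,"dx":-0.005,"dy":0,"dz":0,"turn":0},{"gripper":-1,"dx":-0.01,"dy":0,"dz":0,"turn":0}]'
```

```text
time: 12.77
ee_pos: [454.6, -162.3, 32.5]
eef_rot: [-0.002, -0.136, 0.991, -0.0]
contact_force: [-9.4, -3.5, 5.2]
opening: 0.007
```

```bash
python3 -m pendant '[{"gripper":-1,"dx":-0.005,"dy":0,"dz":0,"turn":0},{"gripper":-1,"dx":-0.01,"dy":0,"dz":0,"turn":0}]'
```

```text
time: 12.93
ee_pos: [454.9, -162.2, 32.5]
eef_rot: [-0.003, -0.136, 0.991, -0.0]
contact_force: [-13.0, -4.8, 7.6]
opening: 0.006
```

It met the stop: the advance stalled and the force rose by about 4 N. I'll press a bit more and hold.

```bash
python3 -m pendant '[{"gripper":-1,"dx":-0.004,"dy":0,"dz":0,"turn":0},{"gripper":-1,"dx":-0.007,"dy":0,"dz":0,"turn":0},{"gripper":-1,"dx":-0.007,"dy":0,"dz":0,"turn":0}]'
```

```text
time: 13.18
ee_pos: [454.9, -162.2, 32.6]
eef_rot: [-0.004, -0.136, 0.991, -0.0]
contact_force: [-14.9, -5.6, 7.6]
opening: 0.003
```

```bash
python3 -m pendant '[{"gripper":-1,"dx":-0.005,"dy":0,"dz":0,"turn":0},{"gripper":-1,"dx":-0.005,"dy":0,"dz":0,"turn":0},{"gripper":-1,"dx":-0.005,"dy":0,"dz":0,"turn":0},{"gripper":-1,"dx":-0.005,"dy":0,"dz":0,"turn":0},{"gripper":-1,"dx":-0.005,"dy":0,"dz":0,"turn":0},{"gripper":-1,"dx":-0.005,"dy":0,"dz":0,"turn":0},{"gripper":-1,"dx":-0.005,"dy":0,"dz":0,"turn":0},{"gripper":-1,"dx":-0.005,"dy":0,"dz":0,"turn":0},{"gripper":-1,"dx":-0.005,"dy":0,"dz":0,"turn":0},{"gripper":-1,"dx":-0.005,"dy":0,"dz":0,"turn":0}]'
```

```text
time: 14.02
ee_pos: [454.9, -162.2, 32.5]
eef_rot: [-0.004, -0.136, 0.991, -0.0]
contact_force: [-16.3, -4.9, 9.6]
opening: 0.007
```

The wrist read about 17 N against 9.6 N sliding drag, so roughly 7 N was on the stop for 0.8 s. I'll back off and clear the scene.

```bash
python3 -m pendant '[{"gripper":-1,"dx":0.03,"dy":0,"dz":0,"turn":0},{"gripper":-1,"dx":0.1,"dy":0,"dz":0,"turn":0},{"gripper":-1,"dx":0.25,"dy":0,"dz":0,"turn":0},{"gripper":-1,"dx":0.35,"dy":0,"dz":-0.2,"turn":0},{"gripper":-1,"dx":0.45,"dy":0,"dz":-0.5,"turn":0},{"gripper":-1,"dx":0.6,"dy":0,"dz":-0.8,"turn":0},{"gripper":-1,"dx":0.7,"dy":0,"dz":-1,"turn":0},{"gripper":-1,"dx":0.7,"dy":0,"dz":-1,"turn":0},{"gripper":-1,"dx":0.7,"dy":0,"dz":-1,"turn":0}]'
python3 - <<'E'
from h import *
a=grab('top')[0];b=grab('scene')[0]
cv2.imwrite('pics/c7.png',np.hstack([cv2.resize(a[205:345,335:435],(400,560),interpolation=2),cv2.resize(b[145:245,250:321],(400,560),interpolation=2)]))
o=np.array([510.9,-147.7]);u=np.array([.9634,.268]);n=np.array([-.268,.9634])
for c in('scene','top'):
    W=cloud(c).reshape(-1,3); W=W[~np.isnan(W[:,0])]; s=(W[:,:2]-o)@u; l=(W[:,:2]-o)@n
    k=(abs(l)<11)&(W[:,2]>39)&(W[:,2]<51)&(s>-130)&(s<60)
    print(c,k.sum(),s[k].min(),[W[k&(s>x)&(s<x+20),2].max().round(1) for x in(-40,0,35)])
E
```

```text
time: 14.77
ee_pos: [391.6, -180.2, 133.6]
eef_rot: [0.002, -0.136, 0.991, -0.001]
contact_force: [0.5, 0.1, 0.1]
opening: 0.001
scene 220 -46.95472914930273 [np.float64(49.6), np.float64(49.2), np.float64(49.1)]
top 374 -47.06577991388737 [np.float64(50.1), np.float64(49.6), np.float64(50.3)]
```

View pics/c7.png

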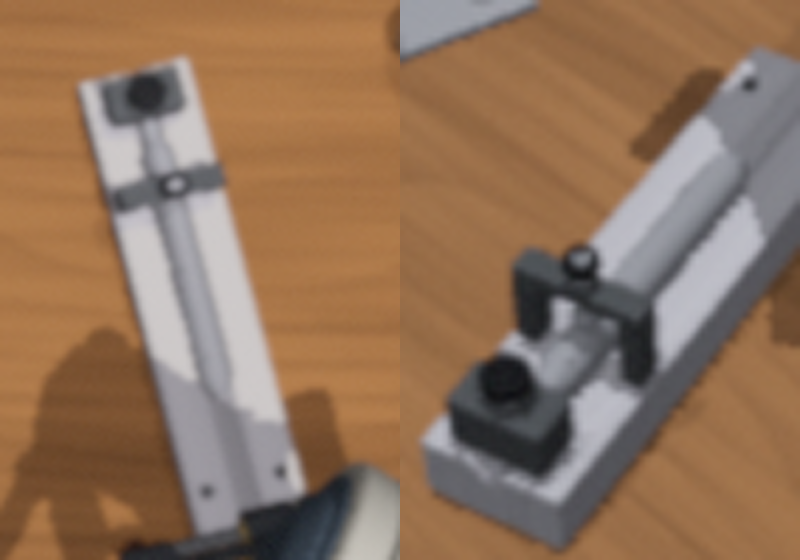

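The pin lies level under the keeper with its end on the button, and the robot is clear. I'll hand in.

```bash
python3 -c "from rig import manip; print(manip.finish_job())"
```

```text
the job is handed in; nothing more can be done
None
```

I took the pin from the cradle, laid it in the groove with its leading end short of the keeper, and let go. I then pushed it under the keeper with the shut fingers until it met the stop. I backed off, raised the arm clear and handed the job in about 15 s into the 61 s allowed.

- **Pressing home:** the advance stalled at the stop. I held it there for about 0.8 s with about 17 N at the wrist. Subtracting the sliding drag of about 9.6 N, roughly 7 N was on the stop. That figure is worked out, not measured directly.
- **Final position:** both cameras put the pin level in the groove with its rear end at block x ≈ -47 mm, so its front is at about 103 mm. The close-up shows its end at the stop button, and the wrist force was near zero once clear.
- **Disagreements:** the drag was higher than the 3 to 8 N in the text, possibly because the fingertips bore on the pin's rear chamfer. My camera estimate of the stop face was about 100 mm, roughly 3 mm short of where contact came.
- **Not checked:** I did not re-measure the other things on the bench at the end, but no move took the tool near them.
- **One slip:** I sent three of the 1 mm push steps through a small shell loop around typed rows, where the brief wanted each move written out. The rest I typed one by one.

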